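# Make up the prop kits for two animation scenes

### The arm

A 6-joint arm with a two-finger parallel gripper is mounted at the origin on the work surface. World frame = base frame: x ahead of the robot, y to its left, z up, the work surface at z = 0. Lengths are in m, angles in degrees, forces in N, time in s.
With the tool pointing down it reaches from about 0.325 to 0.775 m from the base axis. Payload 5.5 kg.
Tool frame: the origin (TCP) lies at the centre of the arm's flange, where the gripper is bolted on; the fingertips stand 182 mm ahead of it and the grasp point (between the pads) lies 163 mm ahead of it; z points along the fingers, y is the line along which they close (so a half turn about z gives the same grasp; the last joint's range is limited). The gripper opens to 88 mm and grips with 3 to 60 N. Pads are 20 mm wide; open, the fingers measure 115 mm over their backs; the gripper's body (75 mm by 178 mm) begins 61 mm behind the grasp point.
Start: joints at [-67.821, 5.22, 70.514, -0, 104.267, -3.249], TCP at [0.258, -0.542, 0.405] pointing down, gripper open.
Joint ranges: [-164.24, 164.24], [-49.07, 125.15], [9.68, 141.18], [-86.29, 266.29], [3.28, 154.24], [-151.56, 151.56]. Speed limits (degrees/s): [147.25, 147.25, 172.46, 180, 180, 180].

### API

Orientations are given as [roll, pitch, yaw] about the fixed x, y, z axes, in that order (R = Rz(yaw) Ry(pitch) Rx(roll)).
In Python, from station import r gives the robot as it stands. The module is installed in compiled form; this text tells all that it offers. Calls block until the motion is done:
- r.reach(position, orientation): joint-space move of the TCP to a pose.
- r.servo_line(position, rotation=None, speed=0.15): straight line of the TCP; rotation=None keeps the orientation; speed is the mean speed in m/s.
- r.move_joints(angles): joint-space move.
- r.let_go() and r.grab(squeeze=None): open the fingers fully, or close them until they stop; squeeze is the grip in N (None keeps the last).
- r.wait(seconds).
- r.inverse_kinematics(position, orientation): joint angles nearest the present ones, or None.
- r.sense(): the state.
- r.snapshot(name): name is "scene" or "top" or "wrist"; returns a dict with "frame" (480x640x3 uint8, red, green, blue), "fx", "fy", "cx", "cy" (pixels), "dist_coeffs" ([k1, k2, p1, p2, k3] as OpenCV has them; the pictures are not rectified), "R" (3x3) and "t" (3): a world point X has camera coordinates R X + t. Camera axes: x right, y down, z forward; pixel columns grow to the right and rows downward; lengths in m; the calibration is good to about 2 mm. A picture is of the moment at which its call begins. There is no depth.
A pose or a line that the arm cannot do raises r.IKError and nothing moves.
- r.hand_in(): hands the job in; it is judged then, once.
The state is a dict: "clock": time; "joints": joint angles; "joint_vel": joint speeds; "joint_torque": joint torques, N m; "tcp_pos": TCP position; "orientation": TCP orientation; "contact_force": force on the tool from outside, world axes, zero at the start; "torque": the same for the moment, N m; "opening": finger opening in m; "gripper_force": force on a finger pad.
Only numpy, scipy, OpenCV 4.12 (cv2) and the standard library are available. Lean on these libraries where they do the work, as an engineer would, in place of code of your own. Each camera call takes 0.05 s, during which the arm holds its last target. There are 200 camera calls.

### The job

Make up the prop kits for two stop-motion scenes: the yellow tray gets the puppet with the blue cap, the handcart and the house with the purple roof; the green tray gets the puppet with the red cap and the small LED light. Stand each thing upright on the tray's floor, one to a bay in any order, and let go of it. The puppet with the green cap and the house with the orange roof are spares: leave them standing where they are.

Things in the scene. Friction and masses are not known exactly. Their poses are not given: they have to be found in the camera images.
- tray_yellow: Yellow kit tray, the longer one. Fixed; turned about vertical, either of two sides of the robot. Origin: centre of the underside, on the table; x across the tray, y along its row of bays, z up. 82 mm wide (x), 238 mm long (y); floor 4 mm thick, outer walls and partitions 4 mm thick and 12 mm high over the table (8 mm above the tray floor). Three bays in a row, centres at y = -78, 0 and +78 mm, each 74 x 74 mm inside.
- tray_green: Green kit tray, the shorter one. Fixed; turned about vertical, either of two sides of the robot. Origin: centre of the underside, on the table; x across the tray, y along its row of bays, z up. 82 mm wide (x), 160 mm long (y); floor 4 mm thick, outer walls and partitions 4 mm thick and 12 mm high over the table (8 mm above the tray floor). Two bays in a row, centres at y = -39 and +39 mm, each 74 x 74 mm inside.
- puppet_blue_mid (a point): Peg puppet with a blue cap and blue coat, standing, 78 mm tall: round wooden foot 38 mm across and 6 mm high, straight round body 30 mm across from 6 to 50 mm up, skin-coloured head, then the cap. This point: on its vertical centre line, half-way up (39 mm over its underside). z up. About 60 g. 
- puppet_red_mid (a point): Peg puppet with a red cap and red coat, standing, 78 mm tall: round wooden foot 38 mm across and 6 mm high, straight round body 30 mm across from 6 to 50 mm up, skin-coloured head, then the cap. This point: on its vertical centre line, half-way up (39 mm over its underside). z up. About 60 g. 
- puppet_green_mid (a point): Peg puppet with a green cap and green coat, standing, 78 mm tall: round wooden foot 38 mm across and 6 mm high, straight round body 30 mm across from 6 to 50 mm up, skin-coloured head, then the cap. This point: on its vertical centre line, half-way up (39 mm over its underside). z up. About 60 g. A spare: it stays where it stands.
- house_purple_mid (a point): Toy house with white walls and pitched roof in purple, standing: walls 40 x 40 mm and 44 mm high, roof up to 60 mm. This point: on its vertical centre line, half-way up (30 mm over its underside). x and y square to the walls, door on the -x side, z up. About 80 g. 
- house_orange_mid (a point): Toy house with white walls and pitched roof in orange, standing: walls 40 x 40 mm and 44 mm high, roof up to 60 mm. This point: on its vertical centre line, half-way up (30 mm over its underside). x and y square to the walls, door on the -x side, z up. About 80 g. A spare: it stays where it stands.
- cart_mid (a point): Toy handcart, teal box on four orange wheels (which do not turn) with brown parcels on top, 60 mm tall: box 50 mm long (x) and 36 mm wide (y), flat sides from 14 to 48 mm up; the wheels lie under the box. This point: on its vertical centre line, half-way up (30 mm over its underside). z up. About 90 g.
- light_mid (a point): Small LED light, black case with a white lamp panel on its -x side and a steel foot on top, standing, 60 mm tall: case 32 mm deep (x), 44 mm wide (y), flat sides up to 52 mm. This point: on its vertical centre line, half-way up (30 mm over its underside). z up. About 100 g.

How it is judged:
By the outcome, as a careful person would: the job done as asked, in the order asked, and still so for the second after the job is handed in, with the robot touching nothing.
It also fails if it takes over 128 s, if anything falls off the work surface, if the arm or the gripper's body presses on something with over 40 N, if the wrist force passes 120 N, or if a joint passes its speed limit or range.

## Working session

There is one attempt and no reset: what is moved stays moved. The work goes in short steps, each a Python script; the robot and the scene stay as the last script left them, time stands still between calls to the robot, and variables do not carry over. Pictures are saved under pics/ and viewed, at most 14 in all, crops included, and the job is handed in when it is done.

```bash
mkdir -p pics; python3 - <<'E'
from station import r
import cv2
s=r.sense(); print(s['clock'],s['orientation'],s['tcp_pos'],s['opening'])
for n in ('scene','top','wrist'):
    d=r.snapshot(n); cv2.imwrite(f'pics/{n}0.png',d['frame'][:,:,::-1])
    print(n,d['fx'],d['cx'],d['cy'],d['dist_coeffs'],(-d['R'].T@d['t']).round(3),d['R'].round(2).tolist())
E
```

```text
0.0 [-1.79893231e+02 -3.76248075e-03  2.54275444e+01] [ 0.25762818 -0.54193872  0.40353993] 0.08763413695409164
scene 453.46310292119836 318.43498485418036 245.25606924876575 [-0.05923947  0.          0.          0.          0.        ] [1.034 0.441 0.642] [[-0.67, 0.74, -0.01], [0.49, 0.44, -0.76], [-0.56, -0.51, -0.65]]
top 461.77799273303754 320.2480072585393 241.383638292046 [-0.02728981  0.          0.          0.          0.        ] [0.508 0.013 0.839] [[-0.0, -1.0, 0.01], [-1.0, 0.0, -0.09], [0.09, -0.01, -1.0]]
wrist 358.6603330199349 320.68655480348684 243.59074187479638 [-0.0497434  0.         0.         0.         0.       ] [ 0.333 -0.506  0.384] [[0.43, -0.9, -0.0], [-0.86, -0.41, 0.3], [-0.28, -0.13, -0.95]]
```

View pics/top0.png

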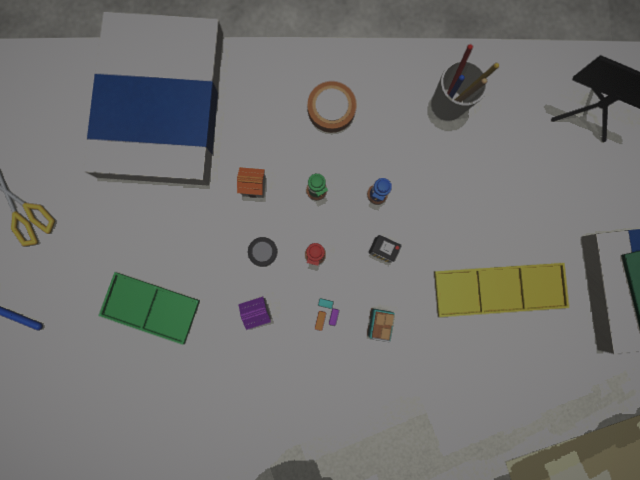

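View pics/scene0.png

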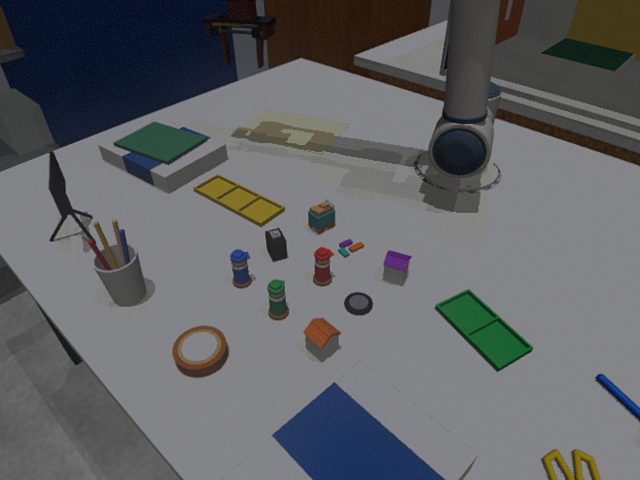

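The top view shows the yellow tray at (500,290) on the robot's right and the green tray at (150,308) on its left. The others are blue puppet (381,189), light (385,249), cart (381,325), red puppet (315,254), purple house (255,313), green spare (317,186) and orange spare (251,182). Next I get rough positions and a closer wrist view.

```bash
cat > h.py <<'E'
from station import r
import cv2, numpy as np
def K(d): return np.array([[d['fx'],0,d['cx']],[0,d['fy'],d['cy']],[0,0,1.]])
def cast(d,px,z):
    "pixels (N,2) -> world points (N,2) on the plane at height z"
    u=cv2.undistortPoints(np.float64(px).reshape(-1,1,2),K(d),np.array(d['dist_coeffs']))[:,0]
    ray=np.c_[u,np.ones(len(u))]@d['R']; c=-d['R'].T@d['t']
    return (c+ray*((z-c[2])/ray[:,2])[:,None])[:,:2]
def pix(d,X):
    return cv2.projectPoints(np.float64(X).reshape(-1,1,3),cv2.Rodrigues(np.array(d['R']))[0],np.float64(d['t']),K(d),np.array(d['dist_coeffs']))[0][:,0]
HUE=dict(yellow=(24,34),green=(50,80),blue=(105,125),red=(174,5),orange=(6,16),purple=(130,160),teal=(82,100))
def mask(d,c,smin=110,vmin=35):
    h,s,v=cv2.split(cv2.cvtColor(d['frame'],cv2.COLOR_RGB2HSV)); a,b=HUE[c]
    m=((h>=a)&(h<=b)) if a<=b else ((h>=a)|(h<=b))
    return (m&(s>=smin)&(v>=vmin)).astype(np.uint8)*255
def blobs(d,c,amin=60,**k):
    cs=cv2.findContours(cv2.morphologyEx(mask(d,c,**k),cv2.MORPH_CLOSE,np.ones((5,5))),cv2.RETR_EXTERNAL,cv2.CHAIN_APPROX_NONE)[0]
    return sorted([x for x in cs if cv2.contourArea(x)>=amin],key=cv2.contourArea,reverse=True)
def rect(d,cnt,z):
    "centre (m), sizes (mm), direction of the long side (deg)"
    (x,y),(w,h),a=cv2.minAreaRect((cast(d,cnt[:,0],z)*1000).astype(np.float32))
    if w<h: w,h,a=h,w,a+90
    return np.round([x/1000,y/1000],4),np.round([w,h],1),round((a+90)%180-90,1)
def save(d,n): cv2.imwrite(f'pics/{n}.png',d['frame'][:,:,::-1])
E
python3 - <<'E'
from h import *
d=r.snapshot('top')
for c,z in dict(yellow=.006,green=.006,blue=.055,red=.055,orange=.05,purple=.05,teal=.045).items():
    for b in blobs(d,c)[:6]:
        m=b[:,0].mean(0); print(c,m.round(),cv2.contourArea(b),*rect(d,b,z))
print('light',cast(d,[[385,246]],.055))
r.reach([.42,.01,.43],[180,0,0]); s=r.sense(); print(s['clock'],s['joints'])
w=r.snapshot('wrist'); save(w,'wrist1'); print((-w['R'].T@w['t']).round(3))
E
```

```text
yellow [501. 289.] 5681.5 [ 0.4933 -0.3281] [239.7  81.3] -86.5
yellow [ 29. 223.] 837.0 [0.6172 0.5304] [69.4 68.7] 39.0
green [149. 308.] 3944.5 [0.4628 0.3081] [160.6  81. ] 71.3
green [317. 184.] 234.0 [0.6875 0.0052] [36.7 28.8] 44.5
blue [150. 110.] 7543.5 [0.8093 0.2986] [209.9 117.5] 85.8
blue [ 19. 318.] 274.5 [0.4471 0.5083] [78.9 12.6] 69.7
blue [381. 189.] 263.0 [ 0.6684 -0.1045] [37.4 28.6] -23.5
blue [635. 240.] 172.5 [ 0.5772 -0.5473] [36.8 18.5] -0.0
red [314. 254.] 275.5 [0.5561 0.0114] [35.6 30.7] -18.6
red [460.  68.] 115.5 [ 0.886 -0.249] [97.9  7.3] -24.6
orange [331. 105.] 1719.0 [ 0.8192 -0.0195] [84.2 83.1] -0.0
orange [250. 181.] 619.0 [0.6832 0.1231] [46.5 45. ] -2.6
orange [382. 325.] 363.5 [ 0.4343 -0.1037] [41.5 28.2] -10.3
orange [320. 320.] 106.5 [0.4433 0.0022] [30.9 11.8] -13.3
purple [254. 313.] 614.0 [0.456  0.1144] [43.9 43.7] -72.8
purple [333. 317.] 75.5 [ 0.449  -0.0208] [26.4 10.1] -12.9
teal [325. 303.] 67.0 [ 0.472  -0.0072] [22.4 10.7] 77.3
light [[ 0.56855582 -0.10931786]]
2.2667 [-3.33433946e+00 -2.20646962e+01  9.25960313e+01 -9.94625778e-03
  1.09472253e+02  8.67006779e+01]
[0.504 0.009 0.41 ]
```

View pics/wrist1.png

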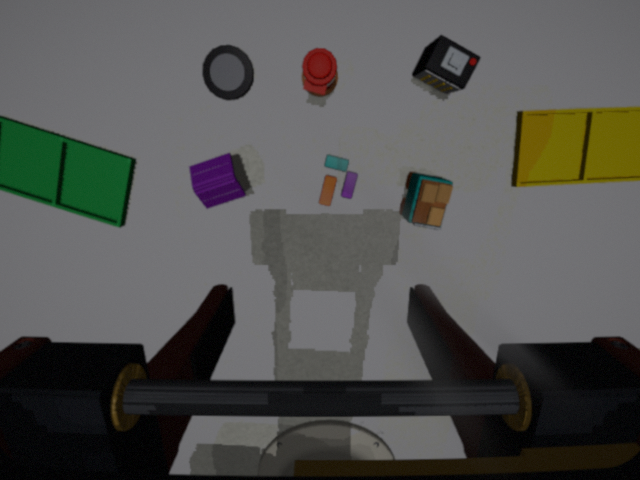

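Wrist view: both trays and all the near objects are clear: house (220,180), cart (428,198), light (447,63), red puppet (320,70). I move further forward for the rest and view it enlarged.

```bash
python3 - <<'E'
from h import *
r.reach([.56,0,.40],[180,0,0]); s=r.sense(); print(s['clock'],s['joints'].round(1))
w=r.snapshot('wrist'); save(w,'wrist2'); np.save('w2.npy',w,allow_pickle=True); print((-w['R'].T@w['t']).round(3))
f=np.clip(w['frame'][:400,80:560,::-1].astype(float)*1.6,0,255).astype(np.uint8)
cv2.imwrite('pics/w2crop.png',cv2.resize(f[:, :],None,fx=1.5,fy=1.5,interpolation=cv2.INTER_CUBIC))
E
```

```text
2.9417 [ -3.5  -1.   77.4   0.  103.7  86.5]
[ 0.644 -0.001  0.38 ]
```

View pics/w2crop.png

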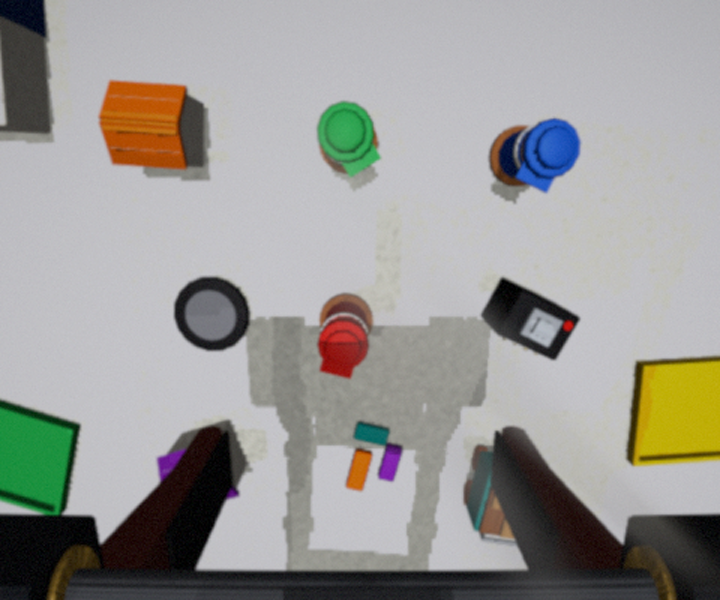

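The enlarged crop shows blue cap centre at (551,148), red cap (344,342), and the light's far top edge from (580,318) to (556,358), with the spares behind. I compute positions and pick the blue puppet.

```bash
cat >> h.py <<'E'
UP=.32; G=.163
def tray(c,yaw,offs):
    u=np.array([np.cos(np.radians(yaw)),np.sin(np.radians(yaw))]); return [np.array(c)+o*u for o in offs]
BAY=dict(Y=tray([.4933,-.3281],-86.5,[-.078,0,.078]),G=tray([.4628,.3081],71.3,[-.039,.039]))
PYAW=dict(Y=93.5,G=71.3)
def pick(xy,yaw,gz=.033,squeeze=20):
    r.reach([*xy,UP],[180,0,yaw]); r.servo_line([*xy,G+gz+.05],speed=.25); r.servo_line([*xy,G+gz],speed=.08)
    r.grab(squeeze); s=r.sense(); print('grip',s['opening'].round(4),s['gripper_force'],s['contact_force'].round(1))
    r.servo_line([*xy,UP],speed=.2); s=r.sense(); print('up',s['opening'].round(4),s['gripper_force'],s['contact_force'].round(1),s['clock'])
def place(t,i,gz=.033,off=(0,0)):
    xy=BAY[t][i]+np.array(off)
    r.reach([*xy,UP],[180,0,PYAW[t]]); r.servo_line([*xy,G+gz+.03],speed=.25); r.servo_line([*xy,G+gz+.0055],speed=.05)
    print('down',r.sense()['contact_force'].round(1)); r.let_go(); r.wait(.2)
    r.servo_line([*xy,UP-.03],speed=.2); print('t',r.sense()['clock'])
E
python3 - <<'E'
from h import *
w=np.load('w2.npy',allow_pickle=True).item()
P=lambda a:np.array(a)/1.5+[80,0]
blue,red=cast(w,P([[551,148],[344,342]]),.068)
foot=cast(w,P([[490,157],[320,318],[372,318],[346,293]]),.004); print('foot edges',foot.round(4))
e=cast(w,P([[580,318],[556,358]]),.052); print('blue',blue,'red',red,'edge',e, np.linalg.norm(e[0]-e[1]))
h=cast(w,P([[500,278],[482,318]]),.0); print('light bottom-left edge z0',h)
b=blobs(w,'blue');print([rect(w,x,.068) for x in b[:3]])
pick(blue,93.5); place('Y',2)
E
```

```text
foot edges [[ 0.6668 -0.0858]
 [ 0.5583  0.0284]
 [ 0.5583 -0.0087]
 [ 0.5763  0.0097]]
blue [ 0.66789721 -0.10452961] red [0.55815274 0.00935577] edge [[ 0.56940512 -0.13821187]
 [ 0.54316201 -0.12581276]] 0.02902478906293168
light bottom-left edge z0 [[ 0.58640597 -0.09918056]
 [ 0.55744956 -0.08828178]]
[(array([ 0.6662, -0.099 ]), array([40.9, 35.5]), -43.5), (array([0.7425, 0.2223]), array([66.2,  5.8]), 86.6)]Traceback (most recent call last):
  File "<stdin>", line 9, in <module>
  File "h.py", line 32, in pick
    r.grab(squeeze); s=r.sense(); print('grip',s['opening'].round(4),s['gripper_force'],s['contact_force'].round(1))
                                               ^^^^^^^^^^^^^^^^^^
AttributeError: 'float' object has no attribute 'round'
```

```bash
sed -i "s/s\['opening'\].round(4)/round(s['opening'],4)/g" h.py; python3 - <<'E'
from h import *
s=r.sense(); print(s['opening'],s['gripper_force'],s['contact_force'].round(1),s['tcp_pos'].round(4),s['orientation'].round(2))
x,y,z=s['tcp_pos']; r.servo_line([x,y,UP],speed=.2); print(r.sense()['opening'],r.sense()['contact_force'].round(1))
place('Y',2)
# look at the cart and, later, the house from behind them
r.reach([.36,-.10,.34],[180,0,0]); w=r.snapshot('wrist'); np.save('wc.npy',w,allow_pickle=True); print(r.sense()['clock'])
q=pix(w,[[.434,-.104,.05]])[0]; print(q); x,y=int(q[0]),int(q[1]); x0,y0=max(x-80,0),max(y-80,0); print(x0,y0)
c=np.clip(w['frame'][y0:y0+160,x0:x0+160,::-1]*1.6,0,255).astype(np.uint8)
save(r.snapshot('top'),'top1')
a=cv2.resize(c,None,fx=3,fy=3,interpolation=cv2.INTER_CUBIC)
b=cv2.resize(cv2.imread('pics/top1.png')[200:360,420:580],(a.shape[0]*300//480,300))
cv2.imwrite('pics/cart.png',cv2.hconcat([a,cv2.copyMakeBorder(b,0,a.shape[0]-300,0,0,cv2.BORDER_CONSTANT)]))
E
```

```text
0.02998398199790581 19.99354848638177 [-0.5 -0.4  0.1] [ 0.6679 -0.1045  0.1959] [-180.    -0.    93.5]
0.030462559665746056 [ 0.8 -1.5 -1.6]
down [ 0.6 -0.2 -0.4]
t 11.7333
13.5333
[325.34364278 143.40243203]
245 63
```

View pics/cart.png

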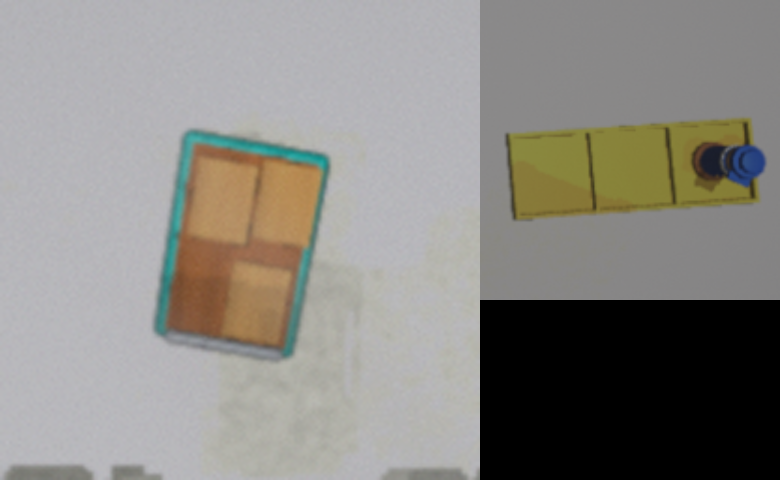

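The blue puppet stands in its bay. The cart's rim corners in the crop are (187,131), (328,155), (290,355) and (157,332). I pick it across its width next.

```bash
python3 - <<'E'
from h import *
w=np.load('wc.npy',allow_pickle=True).item()
c=cast(w,np.array([[187,131],[328,155],[290,355],[157,332]])/3+[245,63],.048); m=c.mean(0)
L=(c[0]+c[1]-c[2]-c[3])/2; W=(c[1]+c[2]-c[0]-c[3])/2; a=np.degrees(np.arctan2(L[1],L[0])); print(m,np.linalg.norm(L),np.linalg.norm(W),a)
# tool x along the cart's length; take whichever half turn keeps joint 6 near
yaw=a
pick(m,yaw); place('Y',1)
r.reach([.38,.10,.34],[180,0,0]); w=r.snapshot('wrist'); np.save('wc.npy',w,allow_pickle=True); print(r.sense()['clock'],r.sense()['joints'].round(0))
q=pix(w,[[.456,.114,.05]])[0]; x,y=int(q[0]),int(q[1]); x0,y0=max(x-80,0),max(y-80,0); print(x0,y0)
c=np.clip(w['frame'][y0:y0+160,x0:x0+160,::-1]*1.6,0,255).astype(np.uint8)
save(r.snapshot('top'),'top2')
a=cv2.resize(c,None,fx=3,fy=3,interpolation=cv2.INTER_CUBIC)
b=cv2.resize(cv2.imread('pics/top2.png')[200:360,420:580],(300,300))
cv2.imwrite('pics/house.png',cv2.hconcat([a,cv2.copyMakeBorder(b,0,180,0,0,cv2.BORDER_CONSTANT)]))
E
```

```text
[ 0.43288344 -0.10384774] 0.048336218518607074 0.03395989058852862 -9.68315827692878
grip 0.0361 20.000027040950954 [-0.4  0.3 -0.4]
up 0.0356 19.999879734241404 [-0.5 -0.2 -1.4] 16.825
down [-0.6 -0.3 -0.9]
t 21.5583
23.7083 [ 10. -28. 106.  -0. 102. 100.]
220 60
```

View pics/house.png

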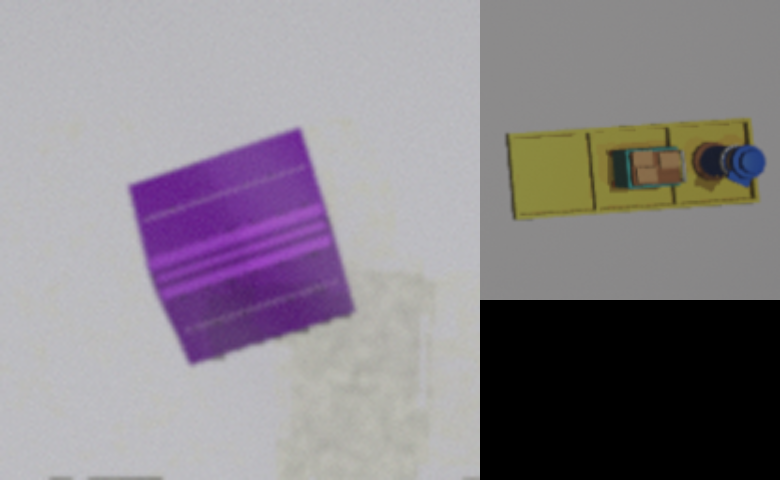

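The cart stands in the middle bay. The house's eave corners in the crop are (129,185), (301,128), (354,312) and (190,364). I grip it along the ridge on the gable walls.

```bash
python3 - <<'E'
from h import *
w=np.load('wc.npy',allow_pickle=True).item()
c=cast(w,np.array([[129,185],[301,128],[354,312],[190,364]])/3+[220,60],.044); m=c.mean(0)
E=(c[0]+c[1]-c[2]-c[3])/2; R=(c[1]+c[2]-c[0]-c[3])/2; a=np.degrees(np.arctan2(R[1],R[0]))
print(m,np.linalg.norm(E),np.linalg.norm(R),a)
yaw=a+90; print(yaw); pick(m,yaw); place('Y',0); save(r.snapshot('top'),'top3')
# red puppet
pick([.5582,.0095],71.3); place('G',0)
r.reach([.45,.0,.36],[180,0,67]); save(r.snapshot('top'),'top4'); print(r.sense()['clock'])
t=cv2.imread('pics/top4.png'); cv2.imwrite('pics/top4c.png',np.clip(t[140:380,90:590]*1.5,0,255).astype(np.uint8))
E
```

```text
[0.45408298 0.11373901] 0.04573156712010648 0.04383021372167611 -72.6901714671459
17.309828532854098
grip 0.0416 20.000033676624298 [0.2 0.4 0.1]
up 0.0417 19.99986380338669 [-0.8  0.  -1.7] 26.9333
down [-0.3  0.4 -0.2]
t 31.525
grip 0.0302 19.979638047516346 [ 0.1 -0.4 -0.6]
up 0.0303 19.979862235486507 [-1.  -0.1 -1.1] 35.5417
down [ 0.5 -0.8 -0.3]
t 39.5917
40.725
```

View pics/top4c.png

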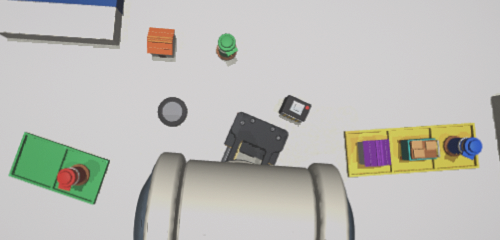

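House, cart, and both puppets stand in their bays; the light at crop (295,108) is unmoved. I pick it next.

```bash
python3 - <<'E'
from h import *
pick([.5645,-.113],67); place('G',1)
r.move_joints([-3.5,-40,90,0,110,86]); print(r.sense()['clock'])
save(r.snapshot('top'),'top5'); save(r.snapshot('scene'),'scene5')
for n in ('top5','scene5'):
    t=np.clip(cv2.imread(f'pics/{n}.png')*1.4,0,255).astype(np.uint8); cv2.imwrite(f'pics/{n}b.png',t[130:400,80:600])
a=cv2.imread('pics/top5b.png'); b=cv2.imread('pics/scene5b.png'); cv2.imwrite('pics/final.png',cv2.vconcat([a,b]))
E
```

```text
grip 0.0322 19.6669203042984 [0.8 0.3 0.3]
up 0.0324 19.67324137687683 [-0.1  0.2 -0.9] 44.3083
down [-0.3  0.8 -2.4]
t 48.95
50.6167
```

View pics/final.png

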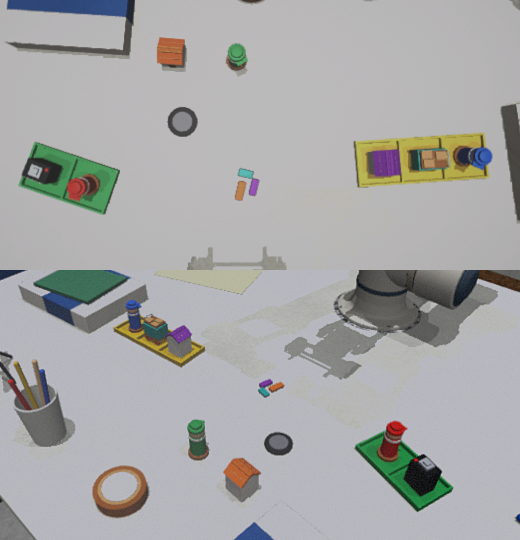

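All five props stand upright, one to a bay, the spares are untouched and the arm is clear. In the top view the light is at (42,170) and the red puppet at (83,186) in the green tray. The yellow tray holds the house at (384,163), cart (430,159) and blue puppet (473,156).

```bash
python3 -c "
from station import r
print(r.hand_in())"
```

```text
the job is handed in; nothing more can be done
None
```

Both kits are made up and handed in at about 51 s of the 128 s limit: all five props stand upright, one to a bay, and the green-cap puppet and orange-roof house are where they started.

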